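# Dehumidifier back to its night click

## Robot

A 6-joint arm with a two-finger parallel gripper is mounted at the origin on the work surface. World frame = base frame: x ahead of the robot, y to its left, z up, the work surface at z = 0. Lengths are in m, angles in rad, forces in N, time in s.
With the tool pointing down it reaches from about 0.275 to 0.775 m from the base axis. Payload 14.6 kg.
Tool frame: the origin (TCP) lies midway between the tips of the shut fingers; the grasp point (between the pads) lies 19 mm behind it; z points along the fingers, y is the direction in which the jaws open and shut (so a half turn about z gives the same grasp; the last joint's range is limited). The gripper opens to 85 mm and grips with 20 to 120 N. Pads are 22 mm wide; open, the fingers measure 114 mm over their backs; the gripper's body (76 mm by 85 mm) begins 54 mm behind the grasp point. The pads swing forward as they close: fully open they stand 13 mm farther back than shut.
Start: joints at [0.96, 0.263, -0.048, 1.259, 0, 1.415], TCP at [0.231, 0.471, 0.231] pointing down, gripper open.
Joint ranges: [-2.65, 2.65], [-0.89, 1.7], [-1.18, 1.37], [-2.13, 2.11], [-1.35, 1.29], [-3.14, 3.14]. Speed limits (rad/s): [1.89, 1.89, 2.57, 2.79, 3.14, 3.14].

## Interface

Orientations are given as [roll, pitch, yaw] about the fixed x, y, z axes, in that order (R = Rz(yaw) Ry(pitch) Rx(roll)).
In Python, from plant import ctrl, read_camera, calibration gives the robot as it stands.
- The arm moves only by the tool send_rows, never from a script. Its argument "plan" is a list of rows, each a list of 3 entries, a list of its own where there are three numbers: the turn, a rotation vector about the tool's x, y, z in units of 6 degrees (1.0 is 6 degrees), then the shift along the tool's x, y, z in units of 50 mm (1.0 is 50 mm), then the closure, from 0 (fully open) to 1 (shut). In form: [[[ax, ay, az], [tx, ty, tz], hand], ...]. A call has 1 to 20 rows; each row is the pose to reach, as a shift and turn from the pose measured when the call began, along the tool's axes at that moment; what a row does not reach only later rows make up. A row lasts 1/10 s, in which the tool goes at most 50 mm and 8.59 degrees, less where a joint would pass 70% of its speed; a pose out of reach is approached as far as the arm can. A call with a gripper value outside its range is refused whole. The fingers move at their own pace and stop on an object; the grip force is fixed at half the most. Time passes only in rows, so rows that repeat a pose let the fingers close. It gives the time, the measured TCP pose, the force and the opening at its end, in the units of the state.
- ctrl.get_state(): the state, without advancing time (a new reading comes with each control period).
- read_camera(name): name is "scene" or "top" or "wrist"; returns the picture (420x560x3 uint8, red, green, blue); there is no depth.
- calibration(name): a dict with "K" (3x3 intrinsics, pixels), "world_to_cam" (4x4, takes a point from world to camera coordinates); the wrist camera has in their place "hand_eye" (4x4, takes a point from camera to tool coordinates, whose origin is the TCP and whose axes are the flange's). Camera axes: x right, y up, looking along -z (the intrinsics and any distortion apply to the point x, -y, -z); pixel columns grow to the right and rows downward; lengths in m; the calibration is good to about 2 mm. The wrist camera is an equidistant fisheye: a pixel r from the principal point sees the ray r / f radians off the axis. A picture is of the moment at which its call begins: read the wrist's pose just before it. calibration takes no time and is no camera call.
- ctrl.finish_job(): hands the job in, once; it reports no verdict.
The state is a dict: "time": time; "joint_positions": joint angles; "qd": joint speeds; "joint_torque": joint torques, N m; "tool_pos": TCP position; "ee_rot": TCP orientation; "contact_force": force on the tool from outside, world axes, zero at the start; "moment": the same for the moment, N m; "width": finger opening in m.
Only numpy, scipy, OpenCV 4.12 (cv2) and the standard library are available. Lean on these libraries where they do the work, as an engineer would, in place of code of your own. Each camera call takes 0.05 s, during which the arm holds its last target. There are 200 camera calls.

## Task

The wardrobe dehumidifier has been left on two or three dots: press a fingertip lightly on its big knurled dial and turn it back anticlockwise, click by click, until it clicks in at the one-dot night mark, without letting it run on into off. Do not pinch or lift anything, do not shove the dehumidifier along the shelf, and leave the things around it where they are.

Things in the scene. Friction and masses are not known exactly. Their poses are not given: they have to be found in the camera images.
- dehumidifier: compact white dehumidifier standing loose on rubber feet, 2.2 kg, 150 mm (its x) by 165 mm (its y) by 185 mm tall; origin at the centre of its underside, z up. Its front, with the water tank, faces its own -x. The dial sits in the middle of its flat top.
- dial (a joint): angle of the dial in rad, growing clockwise seen from above. It clicks at 0 (ring, off), 0.524 (one dot, night), 1.047 (two dots) and 1.571 (three dots) and stops 0.03 beyond the first and last. A spring catch draws it into the nearest click from either side; leaving a click takes about 0.035 N m, a few newtons of light fingertip pressure. It starts in the two-dot or the three-dot click.
- dial_top (a point): centre of the flat top face of the dial: a black disc with a knurled rim, 94 mm across and 22 mm high, its top 208 mm above the shelf; it turns about the upright axis through this point and can be dragged round by friction on its top or its rim (soft-touch rubber: the friction coefficient of a finger on it is about 0.6 or more).
- pointer_tip (a point): outer end of the white line inlaid flat in the dial's top face, 45.5 mm from the dial's axis; the line points at the mark that is set. It carries no raised edge.
- one_dot_mark (a point): the one-dot (night) mark, 60 mm from the dial's axis and 23 mm below the dial's top. Four flat printed marks lie on that circle, on the dehumidifier's +x side: clockwise from above a ring (off), one dot (night), two dots, three dots, at +45, +15, -15 and -45 degrees from the dehumidifier's x axis (anticlockwise positive).
- egg_cup: plain wooden egg cup, 48 mm wide, 64 mm tall; origin at the centre of its foot, z up. Bystander.
- bell: steel hand bell standing on its mouth, 72 mm wide, 98 mm tall; origin at the centre of its underside, z up. Bystander.
- salt_pig: white ceramic salt pig with a round slanting mouth, about 120 mm wide, 138 mm tall; origin at the centre of its foot, z up. Bystander.
- key_tin: flat aluminium key tin with a slide latch, 64 x 100 x 30 mm; origin at the centre of its underside, z up. Bystander.
Not all that is in view belongs to the job. What is meant by the dehumidifier is not red, and is the smaller of those in its own colour.

How it is judged:
On the way, in this order (a step that is already met when the one before it is completed fails the run):
1. a fingertip bears on the dehumidifier's dial while it still stands above the one-dot click (contact force between the fingers and dehumidifier above 0.5 N and value of joint dial above 0.8 rad), for 0.05 s.
2. the dial is turned into the one-dot click (value of joint dial between 0.4236 and 0.6236 rad), for 0.1 s.
At the end, for the whole second after the job is handed in: The dial rests clicked in at the one-dot mark (within about 5 degrees), the dehumidifier stands upright within 15 mm of where it was, and the egg cup, bell, salt pig and key tin stand upright within 20 mm of where they were (value of joint dial between 0.4336 and 0.6136 rad and velocity of joint dial between -0.1 and 0.1 rad/s and distance of dehumidifier from where it was at the start of the episode below 0.015 m and angle between dehumidifier's own z axis and vertical below 0.05 rad and linear speed of dehumidifier below 0.02 m/s and distance of each of egg_cup, bell, salt_pig, key_tin from where it was at the start of the episode below 0.02 m and angle between each of egg_cup, bell, salt_pig, key_tin's own z axis and vertical below 0.15 rad and linear speed of each of egg_cup, bell, salt_pig, key_tin below 0.03 m/s); the robot touches nothing.
It fails at once if the dial ran past the one-dot click towards off (value of joint dial below 0.22 rad).
It fails at once if the dehumidifier was lifted, tipped or shoved along the shelf (height (world z) of dehumidifier above 0.012 m or angle between dehumidifier's own z axis and vertical above 0.12 rad or distance of dehumidifier from where it was at the start of the episode above 0.025 m).
It fails at once if the dehumidifier or its dial was pinched or pressed hard (over 40 N) (contact force between the fingers and dehumidifier above 40 N).
It fails at once if the egg cup, bell, salt pig or key tin was moved, lifted or tipped (distance of any of egg_cup, bell, salt_pig, key_tin from where it was at the start of the episode above 0.03 m or angle between any of egg_cup, bell, salt_pig, key_tin's own z axis and vertical above 0.35 rad).
It also fails if it takes over 45 s, if anything falls off the work surface, if the arm or the gripper's body presses on something with over 40 N, if the wrist force passes 120 N, or if a joint passes its speed limit or range.

## Working session

There is one attempt and no reset: what is moved stays moved. The work goes in short steps, Python scripts to look and compute and a tool call to move; the robot and the scene stay as the last step left them, time stands still between calls to the robot, and variables do not carry over. Pictures are saved under pics/ and viewed, about 8 in all and at most 12, crops included, and the job is handed in when it is done.

Besides the shell and the picture viewer there is one more tool, called as a command line: name --argument value ..., lists and objects as JSON in quotes. send_rows: Moves the arm, as the interface text tells. Its arguments: {"type":"object","properties":{"plan":{"type":"array"}},"required":["plan"]}

```bash
mkdir -p pics; ls; python3 - <<'E'
from plant import ctrl, read_camera, calibration
import cv2
for n in ["scene","top"]:
    cv2.imwrite(f"pics/{n}1.png",cv2.cvtColor(read_camera(n),cv2.COLOR_RGB2BGR))
    c=calibration(n);print(n,c)
print(calibration("wrist"));print(ctrl.get_state())
E
```

```text
pics
scene {'K': array([[470.92609066,   0.        , 280.53358901],
       [  0.        , 470.92609066, 214.30681114],
       [  0.        ,   0.        ,   1.        ]]), 'world_to_cam': array([[-0.75365963, -0.65725038, -0.00437079,  0.4299471 ],
       [ 0.62355288, -0.71708997,  0.31139008, -0.32985985],
       [-0.20779549,  0.23195671,  0.95027213, -1.0810713 ],
       [ 0.        ,  0.        ,  0.        ,  1.        ]])}
top {'K': array([[504.72635978,   0.        , 284.12145085],
       [  0.        , 504.72635978, 210.13386332],
       [  0.        ,   0.        ,   1.        ]]), 'world_to_cam': array([[-0.01564816, -0.99986629, -0.00474729,  0.05941161],
       [ 0.99588278, -0.01600946,  0.08922552, -0.557809  ],
       [-0.08928959, -0.00333153,  0.99600014, -1.3753183 ],
       [ 0.        ,  0.        ,  0.        ,  1.        ]])}
{'K': array([[325.1922621 ,   0.        , 276.43317747],
       [  0.        , 325.1922621 , 212.20346281],
       [  0.        ,   0.        ,   1.        ]]), 'hand_eye': array([[-4.90554847e-04,  9.65751983e-01,  2.59466505e-01,
       
[... 240 characters left out ...]
00e+00,
         1.00000000e+00]])}
{'time': 0.1, 'joint_positions': array([ 9.59697904e-01,  2.63482294e-01, -4.88128874e-02,  1.25940454e+00,
       -4.40171821e-05,  1.41550973e+00]), 'qd': array([ 0.00090582, -0.00081964,  0.00084367,  0.00015568,  0.0017212 ,
        0.00111346]), 'joint_torque': array([ 5.30687626e-03, -6.38580751e+01,  3.85060716e+01,  1.01038988e-02,
       -6.66403048e-05,  3.92581217e-05]), 'tool_pos': array([0.23098149, 0.47121094, 0.23089169]), 'ee_rot': array([-3.14069332e+00, -9.62344858e-05,  2.68578080e+00]), 'contact_force': array([-0.60416712,  0.67541142,  1.09225231]), 'moment': array([ 0.06020793, -0.00617399, -0.03050839]), 'width': 0.08550514891998161}
```

View pics/scene1.png

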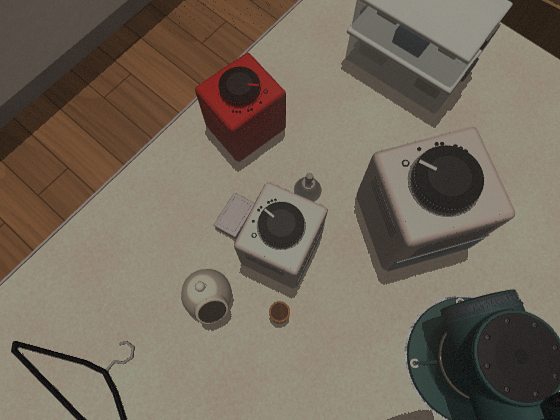

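View pics/top1.png

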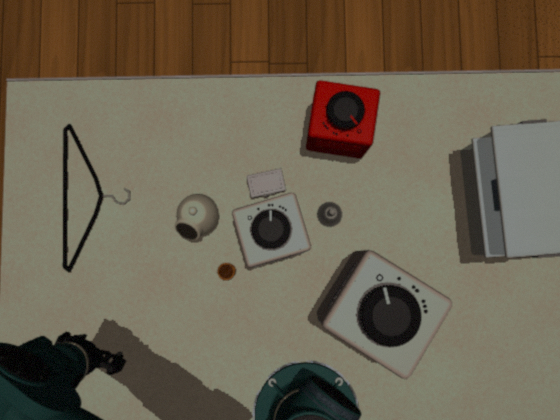

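The candidates in the top view are the red one (346,110), the small white one (271,228) and the large white one (388,315). I choose the small white one: it isn't red, and it's the smaller of the two whites. I'll check it in a close crop from both views.

```bash
python3 - <<'E'
import cv2,numpy as np
a=cv2.imread("pics/scene1.png")[175:295,210:335];b=cv2.imread("pics/top1.png")[160:280,215:340]
cv2.imwrite("pics/crop.png",np.hstack([cv2.resize(x,(400,384),interpolation=cv2.INTER_CUBIC) for x in (a,b)]))
E
```

```text
(no output)
```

View pics/crop.png

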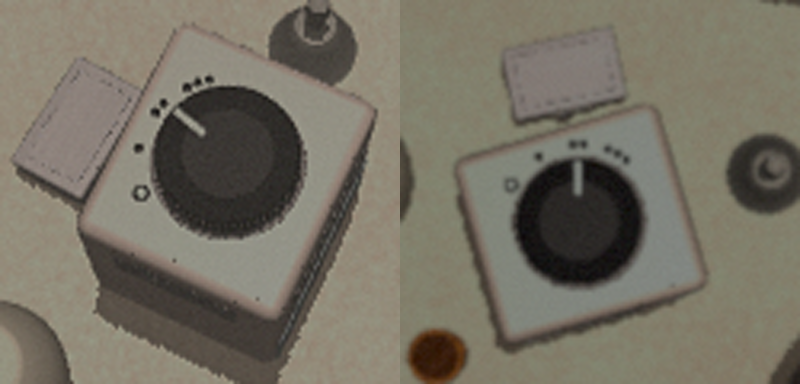

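The crop shows the small white unit with its pointer on the two dots. In the top view the dial centre is at about (270.6,229) and the pointer tip at (270.3,211). In the scene view the dial centre is at about (281.6,225.3). Next I'll triangulate.

```bash
cat > h.py <<'E'
import numpy as np, cv2
from plant import ctrl, read_camera, calibration
F=np.diag([1,-1,-1,1.])
def P(n):
    c=calibration(n); return c["K"]@(F@c["world_to_cam"])[:3]
def tri(ps,pt):
    X=cv2.triangulatePoints(P("scene"),P("top"),np.array(ps,float).reshape(2,1),np.array(pt,float).reshape(2,1))
    return (X[:3]/X[3]).ravel()
def atz(n,p,z):
    M=P(n); A=np.column_stack([M[:,0],M[:,1],-np.array([*p,1.])]); return np.linalg.solve(A,-(M[:,2]*z+M[:,3]))[:2]
E
python3 - <<'E'
from h import *
s=lambda x,y:(210+x/3.2,175+y/3.2)
t=lambda x,y:(215+(x-400)/3.2,160+y/3.2)
D=dict(dial=((229,161),(578,221)),tip=((176,112),(577,163)),one=((139,148),(538,156)),ring=((141,194),(511,185)),two=((159,105),(577,145)),three=((198,83),(617,154)))
c=tri(s(229,161),t(578,221))
for k,(a,b) in D.items():
    z=.208 if k in('dial','tip') else .185
    X=tri(s(*a),t(*b)); print(k,X.round(4),atz("scene",s(*a),z).round(4),atz("top",t(*b),z).round(4),np.degrees(np.arctan2(*(X-c)[[1,0]])).round(1))
print("egg",atz("top",(227,271),.06),"pig",atz("top",(195,217),.08),"bell",atz("top",(329,214),.09))
E
```

```text
dial [0.4969 0.083  0.1822] [0.4899 0.0878] [0.4971 0.0831] 0.0
tip [0.5412 0.0832 0.1967] [0.5376 0.0853] [0.5409 0.0833] 0.3
one [0.5486 0.1137 0.1759] [0.5451 0.1147] [0.5488 0.1139] 30.7
ring [0.5271 0.1353 0.1711] [0.523  0.1372] [0.5268 0.1348] 60.0
two [0.5565 0.0835 0.1821] [0.5551 0.0838] [0.5568 0.0838] 0.5
three [0.5497 0.0528 0.1736] [0.5458 0.0552] [0.5494 0.0532] -29.8
egg [0.39440039 0.20593162] pig [0.53920953 0.28807923] bell [ 0.54069882 -0.06807645]
```

send_rows --plan '[[[0,0,0],[0,0,-0.6],1],[[0,0,0],[-1.5,-1,-0.6],1],[[0,0,0],[-3.8,-2.5,-0.4],1],[[0,0,0],[-7.6,-4.92,-0.4],1],[[0,0,0],[-7.6,-4.92,-0.4],1],[[0,0,0],[-7.6,-4.92,-0.4],1],[[0,0,0],[-7.6,-4.92,-0.4],1],[[0,0,0],[-7.6,-4.92,-0.4],1],[[0,0,0],[-7.6,-4.92,-0.4],1],[[0,0,0],[-7.6,-4.92,-0.4],1],[[0,0,0],[-7.6,-4.92,-0.4],1],[[0,0,0],[-7.6,-4.92,-0.4],1],[[0,0,0],[-7.6,-4.92,-0.4],1],[[0,0,0],[-7.6,-4.92,-0.4],1],[[0,0,0],[-7.6,-4.92,-0.4],1],[[0,0,0],[-7.6,-4.92,-0.4],1]]'

```text
time: 1.7
tool_pos: [0.4636, 0.0838, 0.2512]
ee_rot: [-3.141, 0.0, 2.687]
contact_force: [0.7, 0.1, 0.2]
width: 0.0004
```

```bash
python3 - <<'E'
from h import *
s=ctrl.get_state()
for k in ("time","tool_pos","ee_rot","contact_force","joint_positions","width"):print(k,np.round(s[k],4))
cv2.imwrite("pics/w1.png",cv2.cvtColor(read_camera("wrist"),cv2.COLOR_RGB2BGR))
E
```

```text
time 1.7
tool_pos [0.4636 0.0838 0.2512]
ee_rot [-3.1408e+00  1.0000e-04  2.6871e+00]
contact_force [0.6611 0.0889 0.2301]
joint_positions [ 6.0000e-03  1.6500e-01 -1.2530e-01  1.2809e+00 -7.0000e-04  4.6050e-01]
width 0.0004
```

View pics/w1.png

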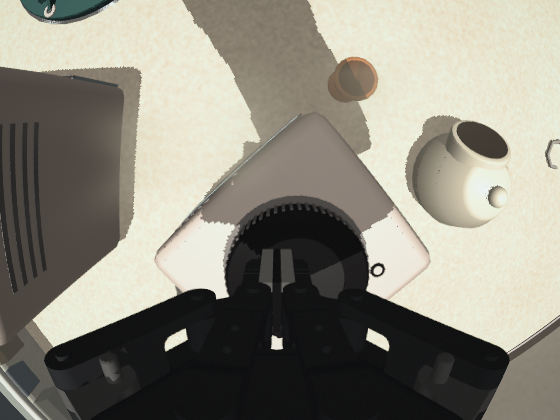

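The wrist picture shows the shut fingertips at about (277,252), over the robot side of the dial, with the rim passing (228,272), (298,208) and (367,270). I'll fit the dial centre from the rim.

```bash
cat >> h.py <<'E'
from scipy.spatial.transform import Rotation as Ro
def wray(p,z,s):
    c=calibration("wrist");K=c["K"];H=c["hand_eye"]
    d=np.array([p[0]-K[0,2],p[1]-K[1,2]]);r=np.hypot(*d);th=r/K[0,0]
    v=np.array([np.sin(th)*d[0]/r,-np.sin(th)*d[1]/r,-np.cos(th)])
    R=Ro.from_euler("xyz",s["ee_rot"]).as_matrix()
    o=R@H[:3,3]+s["tool_pos"];w=R@H[:3,:3]@v
    return o+w*(z-o[2])/w[2]
E
python3 - <<'E'
from h import *
from scipy.optimize import least_squares
s=ctrl.get_state()
pts=[(228,272),(235,246),(255,222),(298,208),(340,221),(361,245),(367,270)]
for z in (.203,.208):
    q=np.array([wray(p,z,s)[:2] for p in pts])
    f=least_squares(lambda c:np.hypot(*(q-c[:2]).T)-c[2],[.496,.083,.047]);print(z,f.x,np.round(f.fun,4))
print("tip", wray((277,252),.2512,s))
g=cv2.imread("pics/w1.png")[180:320,200:400];cv2.imwrite("pics/w1c.png",cv2.resize(g,None,fx=4,fy=4,interpolation=cv2.INTER_CUBIC))
E
```

```text
0.203 [0.49660927 0.0828636  0.04576652] [-0.     -0.0003  0.0003  0.0003 -0.0003 -0.0002  0.0003]
0.208 [0.49421978 0.08362536 0.04456583] [-0.     -0.0003  0.0003  0.0002 -0.0003 -0.0002  0.0003]
tip [0.45740139 0.08669724 0.2512    ]
```

View pics/w1c.png

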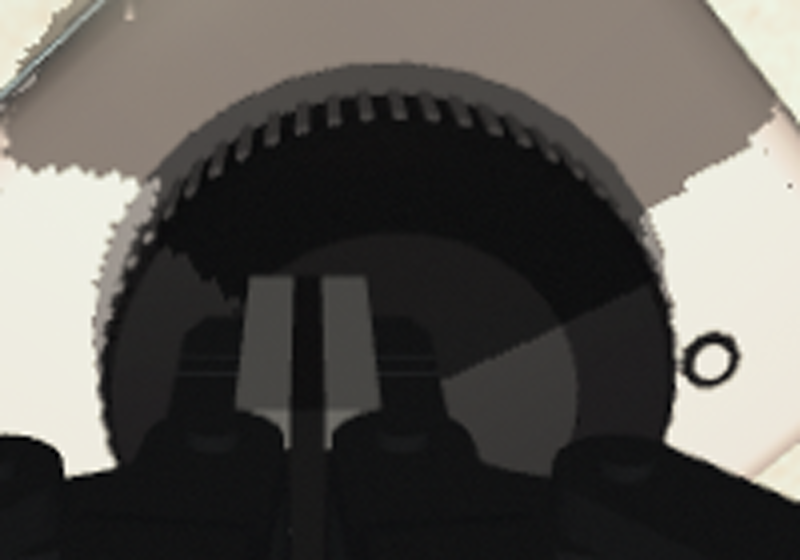

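send_rows --plan '[[[0,0,0],[0,0,0.4],1],[[0,0,0],[0,0,0.7],1],[[0,0,0],[0,0,0.8],1],[[0,0,0],[0,0,0.82],1],[[0,0,0],[0,0,0.82],1]]'

```text
time: 2.25
tool_pos: [0.4638, 0.0836, 0.2106]
ee_rot: [-3.141, 0.0, 2.687]
contact_force: [-0.6, -0.2, -0.1]
width: -0.0001
```

send_rows --plan '[[[0,0,0],[0,0,0.02],1],[[0,0,0],[0,0,0.02],1]]'

```text
time: 2.45
tool_pos: [0.4641, 0.0837, 0.2101]
ee_rot: [-3.141, 0.001, 2.687]
contact_force: [-0.1, -0.6, -0.4]
width: -0.0
```

send_rows --plan '[[[0,0,0],[0,0,0.02],1],[[0,0,0],[0,0,0.02],1]]'

```text
time: 2.65
tool_pos: [0.4641, 0.0837, 0.2092]
ee_rot: [-3.141, 0.001, 2.687]
contact_force: [0.3, 0.1, -0.4]
width: -0.0001
```

send_rows --plan '[[[0,0,0],[0,0,0.02],1],[[0,0,0],[0,0,0.02],1]]'

```text
time: 2.85
tool_pos: [0.4641, 0.0837, 0.2081]
ee_rot: [-3.141, 0.001, 2.687]
contact_force: [-0.2, 0.4, -0.5]
width: -0.0
```

send_rows --plan '[[[0,0,0],[0,0,0.01],1],[[0,0,0],[0,0,0.01],1]]'

```text
time: 3.05
tool_pos: [0.4641, 0.0837, 0.2079]
ee_rot: [-3.142, 0.002, 2.687]
contact_force: [-1.6, 0.2, 6.3]
width: 0.0001
```

send_rows --plan '[[[0,0,-0.5],[-0.015,-0.03,0.007],1],[[0,0,-1.0],[-0.032,-0.06,0.007],1],[[0,0,-1.5],[-0.05,-0.089,0.007],1],[[0,0,-2.0],[-0.069,-0.116,0.007],1],[[0,0,-2.0],[-0.069,-0.116,0.007],1]]'

```text
time: 3.55
tool_pos: [0.4647, 0.0768, 0.2079]
ee_rot: [-3.141, 0.002, 2.898]
contact_force: [-2.6, -0.1, 6.9]
width: 0.0001
```

```bash
python3 - <<'E'
from h import *
s=ctrl.get_state();print(s["tool_pos"],s["ee_rot"],s["contact_force"],s["moment"])
a=read_camera("scene")[185:265,230:330];b=read_camera("top")[185:265,225:325]
cv2.imwrite("pics/c2.png",cv2.cvtColor(np.hstack([cv2.resize(x,(400,320),interpolation=cv2.INTER_CUBIC) for x in (a,b)]),cv2.COLOR_RGB2BGR))
E
```

```text
[0.46465244 0.07678404 0.20790374] [-3.14117320e+00  1.88641279e-03  2.89816650e+00] [-2.63528925 -0.11409428  6.85124951] [-0.02261206  0.50001598 -0.01726864]
```

View pics/c2.png

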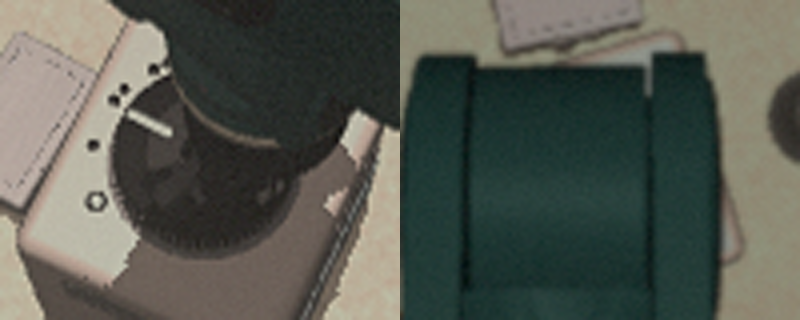

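The pointer has turned about 10-12° towards the single dot, with its tip at (262,213) in the scene picture and about 7 N on the dial. I'll continue a further 16°.

send_rows --plan '[[[0,0,-0.67],[-0.021,-0.04,0.006],1],[[0,0,-1.33],[-0.044,-0.079,0.006],1],[[0,0,-2.0],[-0.07,-0.116,0.006],1],[[0,0,-2.67],[-0.098,-0.151,0.006],1],[[0,0,-2.67],[-0.098,-0.151,0.006],1]]'

```text
time: 4.15
tool_pos: [0.4676, 0.068, 0.2079]
ee_rot: [-3.14, 0.002, -3.105]
contact_force: [-2.4, -2.5, 6.2]
width: -0.0002
```

```bash
python3 - <<'E'
from h import *
s=ctrl.get_state();print(s["tool_pos"],s["ee_rot"],s["contact_force"],s["moment"])
a=read_camera("scene")[185:265,230:330]
cv2.imwrite("pics/c3.png",cv2.cvtColor(cv2.resize(a,(600,480),interpolation=cv2.INTER_CUBIC),cv2.COLOR_RGB2BGR))
E
```

```text
[0.46760465 0.0680263  0.20793516] [-3.14019801e+00  2.00124115e-03 -3.10482614e+00] [-2.4445066  -2.54520828  6.24523904] [-0.26334325  0.49795526  0.01506709]
```

View pics/c3.png

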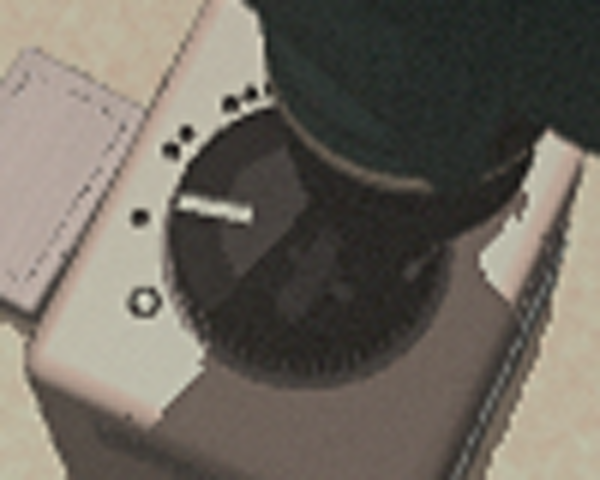

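The pointer now stands at about 25-28°, nearly at the single dot (tip (180,202), dot (140,217) in the crop). It's well past the midpoint, so I'll lift off and let the catch centre it.

send_rows --plan '[[[0,0,0],[0,0,-0.1],1],[[0,0,0],[0,0,-0.5],1],[[0,0,0],[0,0,-1.2],1],[[0,0,0],[-0.5,0,-2],1],[[0,0,0],[2,0,-2.5],1],[[0,0,0],[3,0,-2.5],1],[[0,0,0],[3,0,-2.5],1],[[0,0,0],[3,0,-2.5],1]]'

```text
time: 5.0
tool_pos: [0.3144, 0.0631, 0.3334]
ee_rot: [-3.14, 0.003, -3.106]
contact_force: [1.5, -0.2, 0.4]
width: 0.0
```

```bash
python3 - <<'E'
from h import *
s=ctrl.get_state();print(s["tool_pos"],s["ee_rot"],s["contact_force"])
a=read_camera("scene")[175:295,210:335];b=read_camera("top")[160:280,215:340]
cv2.imwrite("pics/c4.png",cv2.cvtColor(np.hstack([cv2.resize(x,(400,384),interpolation=cv2.INTER_CUBIC) for x in (a,b)]),cv2.COLOR_RGB2BGR))
E
```

```text
[0.31442714 0.06314095 0.33339222] [-3.14019107e+00  2.75992135e-03 -3.10647371e+00] [ 1.52310166 -0.18416941  0.37710095]
```

View pics/c4.png

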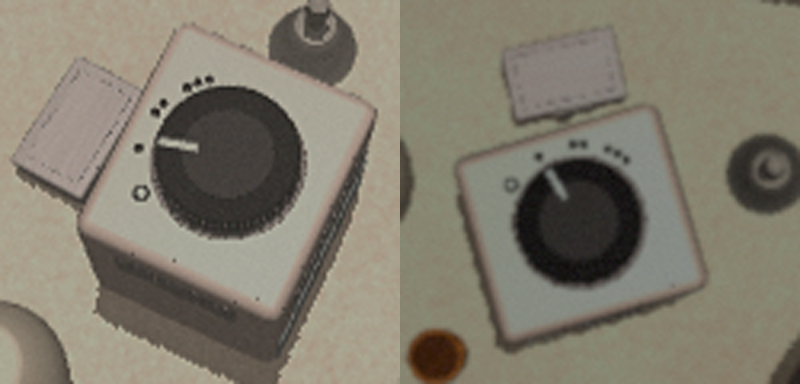

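In the top view the pointer (tip (548,170), centre (578,221)) has turned about 30° to the single dot. The unit and its neighbours sit at the same pixels as before, so I'm handing in.

```bash
python3 -c "
from plant import ctrl
print(ctrl.finish_job())"
```

```text
the job is handed in; nothing more can be done
None
```

The dehumidifier's dial is back at the one-dot night mark, and I've handed the job in (no verdict is given). It started on two dots. I pressed the shut fingertips on its top at about 6–7 N, turned it about 28° anticlockwise about its own axis, then lifted off and let the catch draw it in.

- **Dial:** in the last top-camera picture the pointer stands about 30° anticlockwise of its start, in line with the single dot.
- **Surroundings:** the dehumidifier, key tin and bell sit at the same pixels as before. The egg cup and salt pig are only partly in that crop, and what shows is unmoved. The arm stands clear above and away from everything.
- **Disagreement:** triangulating from the two fixed cameras put the dial top at 0.18–0.20 m. Touch found it at 0.208 m, which matches the text, and I used the touch value.

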